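Half-aperture check on the light gate

TASK

Set up the light gate for its half-aperture check: take the wider of the two gauge blades from the rack and push it down into the slot in the light gate's top until its shoulder rests on the deck, keeping the shutter shut meanwhile, and let the blade go. Then slide the shutter by its upright tab against the spring to half open (pointer on the long middle mark) and finish there, with the gripper still holding the shutter half open. Leave the narrow blade and everything else on the desk as they are.

Things in the scene. Friction and masses are not known exactly. Their poses are not given: they have to be found in the camera images.
- light_gate: Grey box fixed to the desk, 125 (x) x 190 (y) x 70 mm high, small lamp house on its back (+x, to 111 mm). Origin: centre of its underside, z up. Its -x side, towards the robot, is the front, with window and shutter; +y is the way the shutter opens (left, seen by the robot). On the deck's front edge a strip of marks: long middle line = half open, end lines = closed and fully open.
- slot_mouth (a point): Centre of the mouth of the only slot in the light gate's deck (top, 70 mm up), at deck height; axes as the light gate's. The slot is 8 mm wide (x), 54 mm long (y), goes 50 mm straight down and has a 3 mm lead-in chamfer. It lies 81 mm behind the shut shutter's tab and 25 mm to -y of the light gate's centre line.
- shutter (a joint): Travel of the light gate's sprung shutter in m along the light gate's +y: 0 closed, 0.025 half open, 0.050 fully open (end stop). The spring pushes it shut with about 3 N when closed, rising evenly to 8 N at half and 13 N fully open; let go, it snaps shut.
- tab_grip (a point): Centre of the shutter's black upright tab, 18 (x) x 14 (y) x 36 mm high, axes as the light gate's; 18.5 mm in front of the light gate's front face, 22 mm above deck level (the tab's lower end is 4 mm above it). Moves with the shutter. Free on both y sides, so it can be pinched along y from above. A thin pointer on it runs along the strip of marks.
- blade_rack: Grey plastic rack fixed to the desk, 115 (x) x 80 (y) x 48 mm high, origin at the centre of its underside, z up. Two equal slots 8 (x) x 54 (y) mm, at x = -30 and +30 mm, each hold one gauge blade upright.
- wide_blade_grip (a point): Centre of the grip block, 12 (x) x 24 (y) x 44 mm high, of the WIDE gauge blade: loose, 50 to 100 g, upright in either slot of the rack. z up, x through the thickness, y along the width. Take it across the 24 mm. Shoulder below: 14 x 50 mm, top 22 and underside 28 mm below this point; it rests on the surface round a slot. Then the blade, 5 x 50 mm, slightly tapered foot 68 mm below this point.
- narrow_blade_grip (a point): The NARROW gauge blade, in the rack's other slot: the same in all but its widths (y): blade and shoulder 30 mm, grip block 14 mm. Not used; stays in the rack. Point and axes as for the wide one.
- stain_bottle: Bystander, loose: brown-tinted reagent bottle with a black cap, 46 mm across, 85 mm tall. Origin at its underside. To be left alone.
- cal_weight: Bystander, loose: brass check weight with a knob, 30 mm across, 48 mm tall. Origin at its underside. To be left alone.
- bench_timer: Bystander, loose: white countdown timer, 37 x 64 x 60 mm. Origin at its underside. To be left alone.
- water_bottle: Bystander, loose: reagent bottle with a white cap, 60 mm across, 129 mm tall. Origin at its underside. To be left alone.
- petri_dish: Bystander, loose: flat round dish, 90 mm across, 15 mm high. Origin at its underside. To be left alone.
There are look-alikes about, which are no part of the job. Leave any orange, red or yellow look-alike of the part that bears wide_blade_grip alone.

How it is judged:
On the way, in this order (a step that is already met when the one before it is completed fails the run):
1. the wide blade is seated in the light gate's slot, shoulder on the deck, and let go, with the shutter shut (z of wide_blade_grip in the frame of slot_mouth between 0.024 and 0.0315 m and horizontal distance between wide_blade_grip and slot_mouth below 0.006 m and angle between wide_blade_grip's own z axis and vertical below 0.08 rad and contact force between the fingers and wide_blade below 0.2 N and value of joint shutter below 0.006 m), for 0.2 s.
2. the gripper holds the shutter half open (value of joint shutter between 0.021 and 0.029 m and velocity of joint shutter between -0.01 and 0.01 m/s and contact force between the fingers and shutter above 3 N and contact force between the fingers and wide_blade below 0.2 N), for 0.3 s.
At the end, for the whole second after the job is handed in: The gripper holds the shutter (over 3 N) at rest at half travel, 25 mm within 4 mm; the wide blade, untouched, sits in the slot, shoulder within 3.5 mm of the deck, within 6 mm of the slot's centre and 0.08 rad of upright; the narrow blade is within 12 mm of where it stood (all of step 2 and z of wide_blade_grip in the frame of slot_mouth between 0.024 and 0.0315 m and horizontal distance between wide_blade_grip and slot_mouth below 0.006 m and angle between wide_blade_grip's own z axis and vertical below 0.08 rad and distance of narrow_blade_grip from where it was at the start of the episode below 0.012 m); the arm keeps its last pose, push and grip.
It fails at once if the shutter opened by over 8 mm before the wide blade was seated in the slot (value of joint shutter above 0.008 m and not (z of wide_blade_grip in the frame of slot_mouth between 0.024 and 0.0315 m and horizontal distance between wide_blade_grip and slot_mouth below 0.006 m and angle between wide_blade_grip's own z axis and vertical below 0.08 rad)).
It fails at once if the narrow blade taken out of the rack (distance of narrow_blade_grip from where it was at the start of the episode above 0.02 m).
It fails at once if a bystander shifted by over 3 cm (distance of any of stain_bottle, cal_weight, bench_timer, water_bottle, petri_dish from where it was at the start of the episode above 0.03 m).
It also fails if it takes over 45 s, if anything falls off the work surface, if the arm or the gripper's body presses on something with over 40 N, if the wrist force passes 120 N, or if a joint passes its speed limit or range.

ROBOT

A 6-joint arm with a two-finger parallel gripper is mounted at the origin on a cart in front of the work surface, level with it; the furniture and walls round the work are solid. World frame = base frame: x ahead of the robot, y to its left, z up, the work surface at z = 0. Lengths are in m, angles in rad, forces in N, time in s.
With the tool pointing down it reaches from about 0.35 to 0.85 m from the base axis. Payload 8.1 kg.
Tool frame: the origin (TCP) lies on the centre line of the jaws, within the pads' length; the fingertips stand robot.finger_overhang ahead of it and the grasp point (between the pads) lies 5 mm behind it (robot.finger_overhang is the distance from the TCP to the fingertips, in m); z points along the fingers, y is the direction in which the jaws open and shut (so a half turn about z gives the same grasp; the last joint's range is limited). The gripper opens to 93 mm and grips with 3 to 60 N. Pads are 15 mm wide; open, the fingers measure 128 mm over their backs; the gripper's body (75 mm by 188 mm) begins 65 mm behind the grasp point.
Start: joints at [1.084, 0.13, 1.488, -0, 1.523, -0.085], TCP at [0.235, 0.552, 0.233] pointing down, gripper open.
Joint ranges: [-2.96, 2.96], [-0.89, 2.26], [0.02, 2.5], [-1.34, 4.48], [0, 2.73], [-2.66, 2.66]. Speed limits (rad/s): [2.39, 2.39, 2.79, 3.14, 3.14, 3.14].

INTERFACE

Orientations are given as a rotation vector (axis times angle).
In Python, from plant import robot gives the robot as it stands. The module is installed in compiled form; this text tells all that it offers.
- The arm moves only by the tool carry_out, never from a script. Its argument "commands" is a list that holds one entry, the list of rows, each a list of 4 numbers: the shift along the tool's x, y, z in cm, then the turn about the tool's z in degrees. In form: [[[tx, ty, tz, roll], ...]]. A call has 1 to 20 rows; each row shifts and turns the commanded pose from where the row before left it, along the tool's axes as they then stand; what a row does not reach is not made up. A row lasts 1/12 s, in which the tool goes at most 41.7 mm and 7.16 degrees, less where a joint would pass 70% of its speed; a pose out of reach is approached as far as the arm can. A call is refused whole if a number of a shift passes 4.17 or a number of a turn 7.16, either way. A call with a gripper value outside its range is refused whole. "claw" is the finger opening in cm, from 0 to 9.3, set as the call begins (left out, the last holds). The fingers move at their own pace and stop on an object; "grip_force" is the grip in N (left out, the last holds). Time passes only in rows, so rows that do not move let the fingers close. It gives the time, the measured TCP pose, the force and the opening at its end, in the units of the state.
- robot.read_state(): the state, without advancing time (a new reading comes with each control period).
- robot.read_camera(name): name is "scene" or "top" or "wrist"; returns the picture (384x512x3 uint8, red, green, blue); there is no depth.
- robot.camera_params(name): a dict with "mtx" (3x3 intrinsics, pixels), "dist_coeffs" ([k1, k2, p1, p2, k3] as OpenCV has them; the pictures are not rectified), "R" (3x3) and "t" (3): a world point X has camera coordinates R X + t. Camera axes: x right, y down, z forward; pixel columns grow to the right and rows downward; lengths in m; the calibration is good to about 2 mm. A picture is of the moment at which its call begins: read the wrist's pose just before it. camera_params takes no time and is no camera call; for the wrist camera it gives the pose at the moment of the call.
- robot.close_job(): hands the job in, once; it reports no verdict.
The state is a dict: "t": time; "q": joint angles; "dq": joint speeds; "joint_torque": joint torques, N m; "tool_pos": TCP position; "orientation": TCP orientation; "force": force on the tool from outside, world axes, zero at the start; "wrist_torque": the same for the moment, N m; "opening": finger opening in m.
Only numpy, scipy, OpenCV 4.12 (cv2) and the standard library are available. Lean on these libraries where they do the work, as an engineer would, in place of code of your own. Each camera call takes 0.05 s, during which the arm holds its last target.

## Working session

There is one attempt and no reset: what is moved stays moved. The work goes in short steps, Python scripts to look and compute and a tool call to move; the robot and the scene stay as the last step left them, time stands still between calls to the robot, and variables do not carry over. Pictures are saved under pics/ and viewed, and the job is handed in when it is done.

Besides the shell and the picture viewer there is one more tool, called after "Call:" as a command line: name --argument value ..., lists and objects as JSON in quotes. carry_out: Moves the arm, as the interface text tells. Its arguments: {"type":"object","properties":{"commands":{"type":"array","items":{"type":"array","items":{"type":"array","items":{"type":"number"}}}},"claw":{"type":"number"},"grip_force":{"type":"number"}},"required":["commands"]}

```bash
mkdir -p pics; cat > h.py <<'E'
import numpy as np, cv2, json
from plant import robot
def snap(n,f):
    p=robot.camera_params(n); im=robot.read_camera(n)
    cv2.imwrite('pics/'+f+'.png',im[:,:,::-1]); np.savez('pics/'+f+'.npz',im=im,**{k:np.array(p[k]) for k in('mtx','dist_coeffs','R','t')})
    return im,p
def load(f):
    d=np.load('pics/'+f+'.npz'); return d['im'],d
def ray(p,uv):
    n=cv2.undistortPoints(np.array([[uv]],float),np.array(p['mtx']),np.array(p['dist_coeffs']))[0,0]
    R=np.array(p['R']);c=-R.T@np.array(p['t']); return c,R.T@np.array([n[0],n[1],1])
def onz(p,uv,z):
    c,d=ray(p,uv); return c+d*(z-c[2])/d[2]
def proj(p,X):
    R=np.array(p['R'])
    return cv2.projectPoints(np.array(X,float).reshape(-1,3),cv2.Rodrigues(R)[0],np.array(p['t'],float),np.array(p['mtx']),np.array(p['dist_coeffs']))[0][:,0]
E
python3 - <<'E'
from h import *
print(robot.read_state(), robot.finger_overhang)
for n in('scene','top','wrist'):
    im,p=snap(n,n+'0'); print(n,-np.array(p['R']).T@np.array(p['t']), np.array(p['R'])[2])
E
```

```text
{'t': 0.0, 'q': array([ 1.08357524e+00,  1.31125233e-01,  1.48926510e+00,  6.66580211e-06,
        1.52299231e+00, -8.54267596e-02]), 'dq': array([-6.61448042e-04,  9.23713982e-05,  2.94917787e-03,  5.29449874e-04,
        4.72212383e-04,  3.38189397e-04]), 'joint_torque': array([ 2.77931926e-03, -5.59842896e+01, -4.91762638e+01,  7.71722873e-02,
        3.54151789e-02, -1.76908920e-04]), 'tool_pos': array([0.23438315, 0.55174601, 0.23161667]), 'orientation': array([-6.26798309e-01, -3.07790590e+00,  2.69384884e-03]), 'force': array([ 0.08090873, -0.41174947, -1.60245994]), 'wrist_torque': array([ 0.01253661,  0.02130746, -0.00591957]), 'opening': 0.09313304341707539} 0.014
scene [ 0.0354269  -0.86899101  0.56349945] [ 0.44253443  0.79210535 -0.42039551]
top [0.36038894 0.04840966 1.39088324] [ 1.45996372e-01  7.37440580e-06 -9.89285125e-01]
wrist [0.16180477 0.58301748 0.38375002] [ 0.2596865  -0.11266289 -0.95909853]
```

View pics/scene0.png

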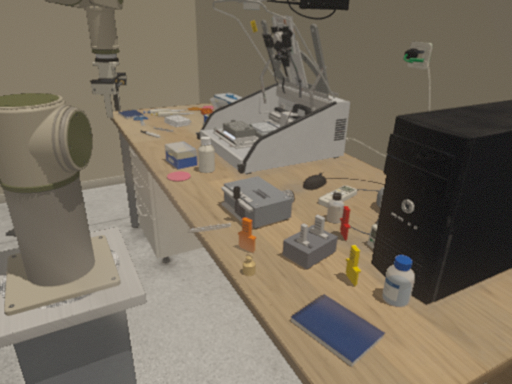

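View pics/top0.png

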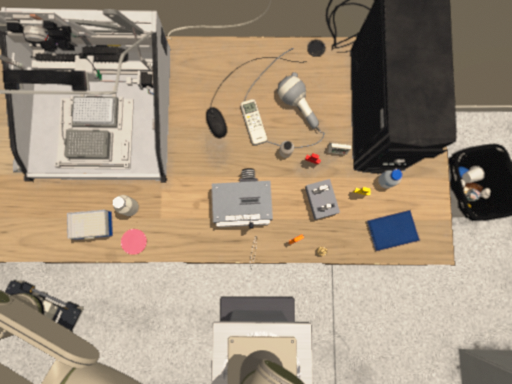

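View pics/wrist0.png

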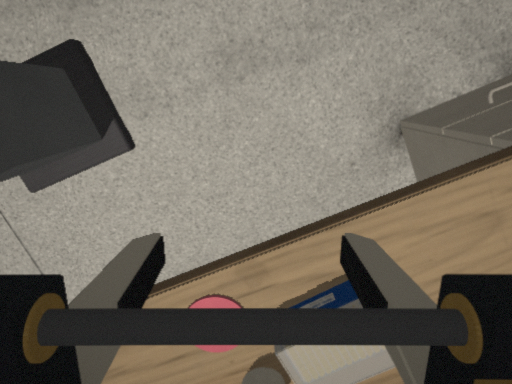

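The scene view shows the gate at about (257,200) and the rack at (310,245). In the top view they are at (241,204) and (322,200). I'll zoom in on both.

```bash
python3 - <<'E'
from h import *
im,p=load('top0'); c=im[165:265,195:355]; cv2.imwrite('pics/topz.png',cv2.resize(c,(800,500),interpolation=cv2.INTER_CUBIC)[:,:,::-1])
im,p=load('scene0'); c=im[170:290,215:375]; cv2.imwrite('pics/scz.png',cv2.resize(c,(800,600),interpolation=cv2.INTER_CUBIC)[:,:,::-1])
im,p=load('top0')
for uv in [(241,204),(322,200),(251,226)]: print(uv,onz(p,uv,0.07))
E
```

```text
(241, 204) [0.52743601 0.06812661 0.07      ]
(322, 200) [ 0.54221952 -0.19186625  0.07      ]
(251, 226) [0.45704151 0.03563589 0.07      ]
```

View pics/topz.png

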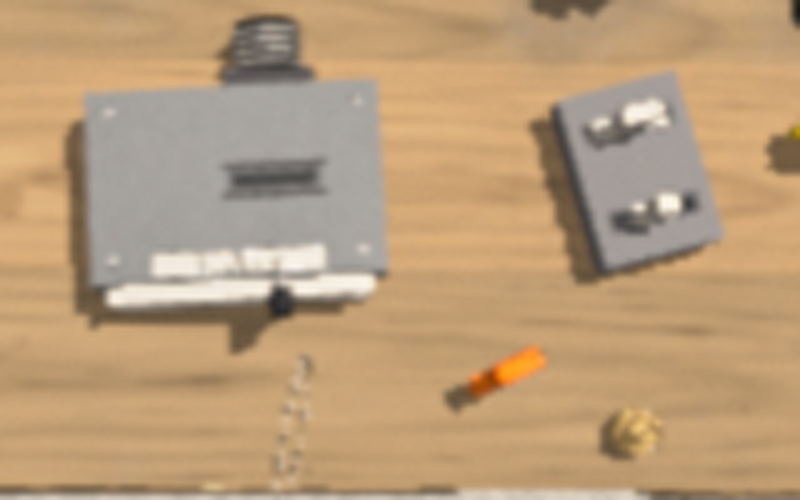

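View pics/scz.png

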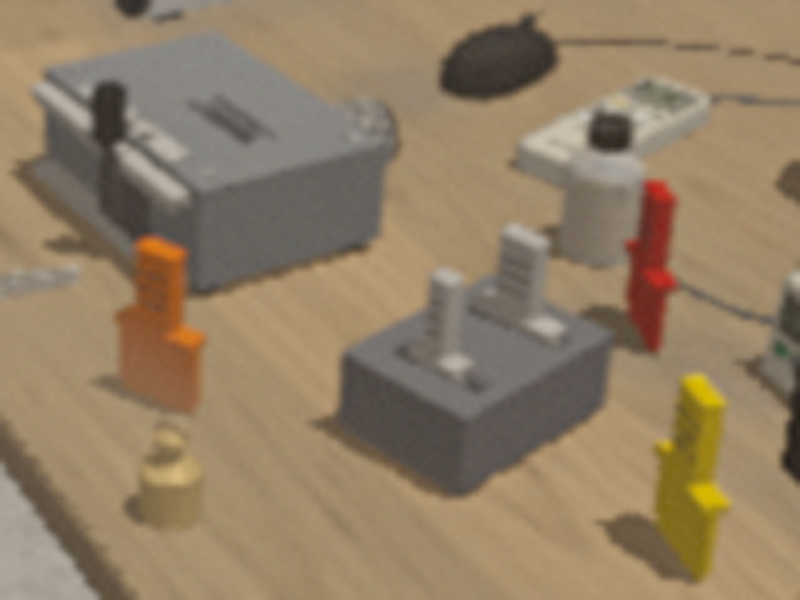

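Call:
carry_out --commands '[[[0,0,-2,-6],[0,0,-2,-6],[0,0,-2,-6],[0,0,-2,-6],[0,0,-2,-6],[0,0,-2,-6]]]'

```text
t: 0.65
tool_pos: [0.2345, 0.552, 0.3532]
orientation: [0.363, -3.12, 0.001]
force: [0.7, 0.2, 0.4]
opening: 0.0928
```

Call:
carry_out --commands '[[[-0.7,-3.6,0,0],[-0.7,-3.6,0,0],[-0.7,-3.6,0,0],[-0.7,-3.6,0,0],[-0.7,-3.6,0,0],[-0.7,-3.6,0,0],[-0.7,-3.6,0,0],[-0.7,-3.6,0,0],[-0.7,-3.6,0,0],[-0.7,-3.6,0,0],[-0.7,-3.6,0,0],[-0.7,-3.6,0,0],[-0.7,-3.6,0,0],[-0.7,-3.6,0,0],[-0.7,-3.6,0,0],[-0.7,-3.6,0,0],[-0.7,-3.6,0,0],[-0.7,-3.6,0,0],[0,0,0,0],[0,0,0,0]]]'

```text
t: 2.32
tool_pos: [0.503, -0.0526, 0.3517]
orientation: [0.349, -3.12, -0.001]
force: [-0.0, -0.6, -0.1]
opening: 0.0932
```

```bash
python3 - <<'E'
from h import *
s=robot.read_state();print(s['t'],s['tool_pos'],s['orientation'],s['q'])
snap('wrist','w1')
E
```

```text
2.3167 [ 0.50296969 -0.0526334   0.35167391] [ 3.49390264e-01 -3.12026612e+00 -9.25627584e-04] [-2.05675399e-01 -1.41637039e-01  1.54474890e+00 -9.42928236e-06
  1.74039954e+00 -1.99949332e+00]
```

View pics/w1.png

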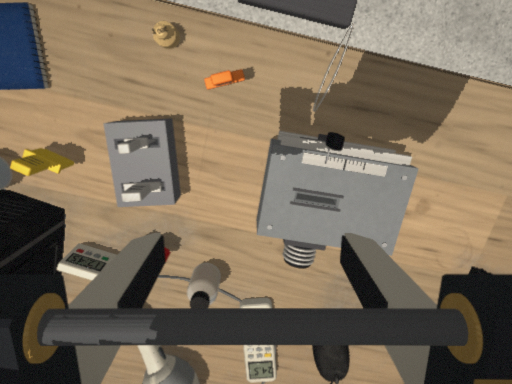

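```bash
python3 - <<'E'
from h import *
im,p=load('w1')
for f,(x0,y0,x1,y1) in {'z1':(250,120,430,270),'z2':(95,110,195,215)}.items():
    c=im[y0:y1,x0:x1]; s=4 if f=='z1' else 5
    cv2.imwrite(f'pics/{f}.png',cv2.resize(c,None,fx=s,fy=s,interpolation=cv2.INTER_CUBIC)[:,:,::-1])
E
```

```text
(no output)
```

View pics/z1.png

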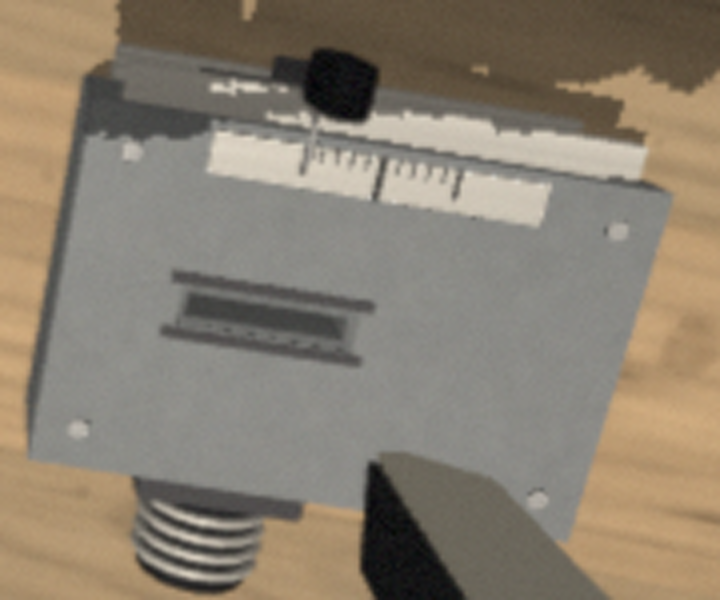

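View pics/z2.png

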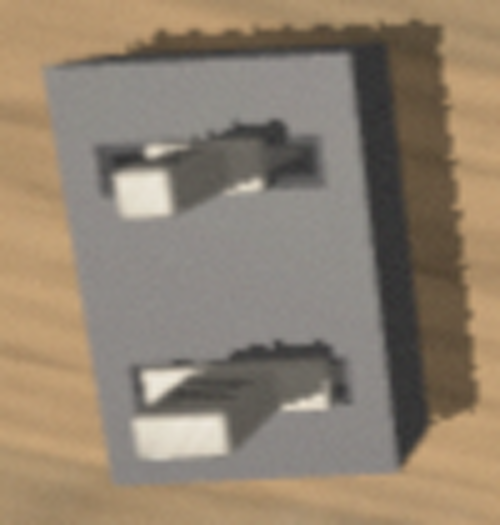

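```bash
cat > meas.py <<'E'
from h import *
def full(o,s,pts): return [((x+.5)/s-.5+o[0],(y+.5)/s-.5+o[1]) for x,y in pts]
def P(p,o,s,pts,z): return np.array([onz(p,uv,z) for uv in full(o,s,pts)])
E
python3 - <<'E'
from meas import *
np.set_printoptions(precision=4,suppress=True)
im,p=load('w1')
o=(250,120)
c=P(p,o,4,[(132,152),(618,231),(537,498),(78,429)],.07); print('screws',c,c.mean(0))
e=c[1]-c[0];print('yaw',np.degrees(np.arctan2(-e[0],e[1]))); e=c[2]-c[3];print(np.degrees(np.arctan2(-e[0],e[1])))
e=c[3]-c[0];print(np.degrees(np.arctan2(e[1],e[0])));e=c[2]-c[1];print(np.degrees(np.arctan2(e[1],e[0])))
s=P(p,o,4,[(175,275),(372,305),(360,360),(165,330)],.07); print('slot',s,s.mean(0), s.mean(0)-c.mean(0))
e=s[1]-s[0];print(np.degrees(np.arctan2(-e[0],e[1])));e=s[2]-s[3];print(np.degrees(np.arctan2(-e[0],e[1])))
o=(95,110)
r=P(p,o,5,[(47,68),(352,45),(400,468),(112,482)],.048);print('rack',r,r.mean(0))
for a,b in((1,0),(2,3)):
  e=r[b]-r[a];e=-e;print(np.linalg.norm(e),np.degrees(np.arctan2(-e[0],e[1])))
for a,b in((0,3),(1,2)):
  e=r[b]-r[a];print(np.linalg.norm(e),np.degrees(np.arctan2(e[1],e[0])))
b=P(p,o,5,[(133,418),(231,413),(229,457),(139,461)],.098);print('wide',b.mean(0))
e=b[1]-b[0];print(np.linalg.norm(e),np.degrees(np.arctan2(-e[0],e[1])))
b=P(p,o,5,[(113,172),(172,167),(178,214),(121,220)],.098);print('narrow',b.mean(0))
e=b[1]-b[0];print(np.linalg.norm(e))
b=P(p,o,5,[(95,147),(322,137),(325,183),(104,196)],.048);print('nslot',b.mean(0))
b=P(p,o,5,[(133,367),(345,356),(350,400),(137,418)],.048);print('wslot',b.mean(0))
E
```

```text
screws [[ 0.4939 -0.0146  0.07  ]
 [ 0.4843  0.1451  0.07  ]
 [ 0.5796  0.1503  0.07  ]
 [ 0.5898 -0.0092  0.07  ]] [0.5369 0.0679 0.07  ]
yaw 3.4497293492501093
3.6742891658747743
3.25011718435065
3.114122693211984
slot [[0.5303 0.0091 0.07  ]
 [0.5258 0.0749 0.07  ]
 [0.5451 0.0766 0.07  ]
 [0.5493 0.0107 0.07  ]] [0.5376 0.0428 0.07  ] [ 0.0007 -0.025   0.    ]
3.8450331546507814
3.6584905432300747
rack [[ 0.505  -0.2495  0.048 ]
 [ 0.4816 -0.1733  0.048 ]
 [ 0.5929 -0.1428  0.048 ]
 [ 0.6146 -0.2203  0.048 ]] [ 0.5485 -0.1965  0.048 ]
0.07979931129397476 17.094277614982833
0.08051566807072594 15.683899617751692
0.11341453498701726 14.918038626270068
0.11537112969867085 15.298810643652926
wide [ 0.5785 -0.1882  0.098 ]
0.02414432171611724 15.814695476491261
narrow [ 0.5204 -0.2042  0.098 ]
0.014025488645408299
nslot [ 0.5208 -0.2047  0.048 ]
wslot [ 0.5789 -0.1891  0.048 ]
```

Call:
carry_out --commands '[[[0,0,0,-2.7],[-0.61,-2.52,1.5,0],[-0.61,-2.52,1.5,0],[-0.61,-2.52,1.5,0],[-0.61,-2.52,1.5,0],[-0.61,-2.52,1.5,0],[-0.61,-2.52,1.5,0],[0,0,2,0],[0,0,2,0],[0,0,2,0],[0,0,0,0],[0,0,0,0]]]' --claw 5.5 --grip_force 25

```text
t: 3.37
tool_pos: [0.5783, -0.1849, 0.2018]
orientation: [0.431, -3.11, -0.003]
force: [0.2, -0.3, 0.9]
opening: 0.0553
```

```bash
python3 - <<'E'
from h import *
s=robot.read_state();print(s['t'],s['tool_pos'],s['orientation'])
R=cv2.Rodrigues(s['orientation'])[0]; print(np.degrees(np.arctan2(R[1,1],R[0,1])), R.T@(np.array([.5787,-.1886,.073])-s['tool_pos']))
snap('wrist','w2')
E
```

```text
3.3667 [ 0.57830035 -0.18486278  0.20178202] [ 4.30693923e-01 -3.10960934e+00 -2.52863779e-03]
105.77096170970643 [ 0.00036653 -0.00395124  0.12877573]
```

View pics/w2.png

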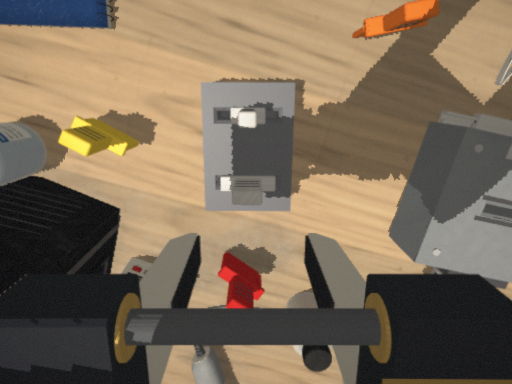

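```bash
python3 - <<'E'
from h import *
im,p=load('w2')
c=im[165:220,200:300]; cv2.imwrite('pics/z3.png',cv2.resize(cv2.convertScaleAbs(c,alpha=1.6),None,fx=8,fy=8,interpolation=cv2.INTER_CUBIC)[:,:,::-1])
E
```

```text
(no output)
```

View pics/z3.png

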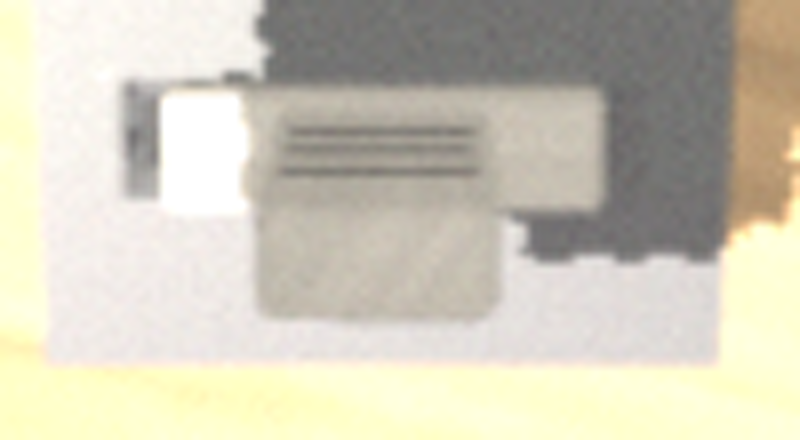

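```bash
python3 - <<'E'
from meas import *
np.set_printoptions(precision=4,suppress=True)
im,p=load('w2')
b=P(p,(200,165),8,[(257,205),(497,205),(500,320),(257,320)],.098);print(b.mean(0)); e=b[1]-b[0]; print(np.linalg.norm(e),np.linalg.norm(b[2]-b[1]),np.degrees(np.arctan2(-e[0],e[1])))
b=P(p,(200,165),8,[(160,88),(605,88),(605,212),(160,212)],.054);print(b.mean(0)); e=b[1]-b[0]; print(np.linalg.norm(e),np.degrees(np.arctan2(-e[0],e[1])))
s=robot.read_state();T=s['tool_pos'];R=cv2.Rodrigues(s['orientation'])[0];print(T,R.T@(np.array([.579,-.188,.073])-T))
E
```

```text
[ 0.5782 -0.189   0.098 ]
0.023216668318695267 0.01170089971381247 15.74931652445969
[ 0.5783 -0.1891  0.054 ]
0.049823757131983816 15.754499102749945
[ 0.5792 -0.1855  0.2035] [ 0.0009 -0.0024  0.1305]
```

Call:
carry_out --commands '[[[0.15,-0.3,2,0],[0,0,2,0],[0,0,2,0],[0,0,2,0],[0,0,2,0],[0,0,1.5,0],[0,0,1,0],[0,0,0.5,0],[0,0,0,0],[0,0,0,0],[0,0,0,0]]]'

```text
t: 4.33
tool_pos: [0.5795, -0.1902, 0.0744]
orientation: [-0.428, 3.11, -0.002]
force: [0.1, 0.7, 0.5]
opening: 0.055
```

Call:
carry_out --commands '[[[0,0,0,0],[0,0,0,0],[0,0,0,0],[0,0,0,0],[0,0,0,0],[0,0,0,0],[0,0,0,0],[0,0,0,0]]]' --claw 1.5

```text
t: 5.0
tool_pos: [0.5784, -0.1899, 0.0727]
orientation: [0.429, -3.112, -0.0]
force: [-1.2, 0.5, 0.8]
opening: 0.0236
```

Call:
carry_out --commands '[[[0,0,-0.3,0],[0,0,-0.6,0],[0,0,-1,0],[0,0,-1.5,0],[0,0,-1.5,0],[0,0,-1.5,0],[0,0,-1.6,0],[0,0,-2,0],[0,0,-2,0],[0,0,-1.5,0],[0,0,-0.5,0],[0,0,0,0],[0,0,0,0]]]'

```text
t: 6.08
tool_pos: [0.5784, -0.1899, 0.2126]
orientation: [-0.428, 3.112, -0.0]
force: [-0.8, -0.1, -1.0]
opening: 0.0237
```

```bash
python3 - <<'E'
from h import *
s=robot.read_state();T=s['tool_pos'];R=cv2.Rodrigues(s['orientation'])[0];print(T,R,s['opening'],np.degrees(np.arctan2(R[1,1],R[0,1])))
snap('wrist','w3');snap('scene','s3')
E
```

```text
[ 0.57839293 -0.1899045   0.21261551] [[-9.62791409e-01 -2.70245474e-01  2.95670908e-04]
 [-2.70245525e-01  9.62791428e-01 -1.48015812e-04]
 [-2.44668813e-04 -2.22412092e-04 -9.99999945e-01]] 0.023687988205757033 105.67887487204199
```

View pics/w3.png

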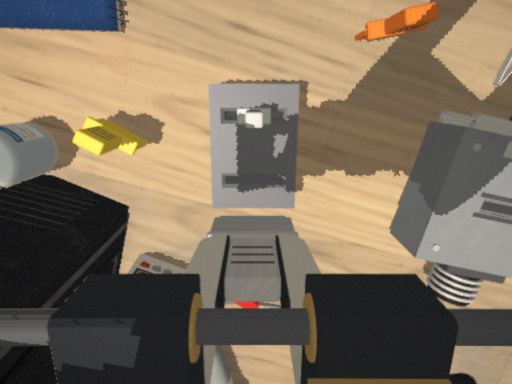

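View pics/s3.png

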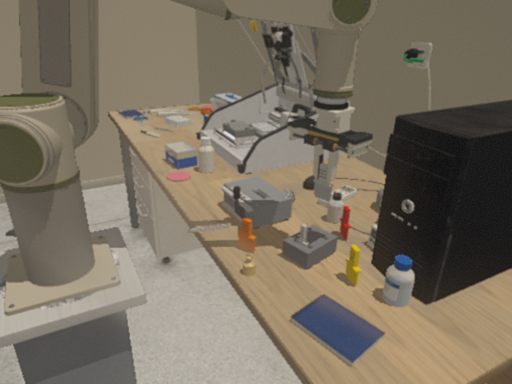

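```bash
python3 - <<'E'
from h import *
im,p=load('w3')
T=np.array([.5784,-.1899,.2126]);R=np.array([[-.9628,-.27025,0],[-.27025,.9628,0],[0,0,-1]])
for n,pts in {'foot x+':[(.0025,-.025,.0647),(.0025,.025,.0647)],'shoulder front':[(.007,-.025,.0247),(.007,.025,.0247)],'sh top':[(.007,-.025,.0187),(.007,.025,.0187)],'gtop':[(.006,-.012,-.0253),(.006,.012,-.0253)]}.items():
    print(n,proj(p,[T+R@np.array(q) for q in pts]).round(1))
c=im[195:310,180:330]; cv2.imwrite('pics/z4.png',cv2.resize(c,None,fx=5,fy=5,interpolation=cv2.INTER_CUBIC)[:,:,::-1])
E
```

```text
foot x+ [[214.7 212.4]
 [289.5 212.4]]
shoulder front [[206.9 228.8]
 [297.3 228.8]]
sh top [[205.4 233.1]
 [298.7 233.1]]
gtop [[223.  276.9]
 [281.  276.9]]
```

View pics/z4.png

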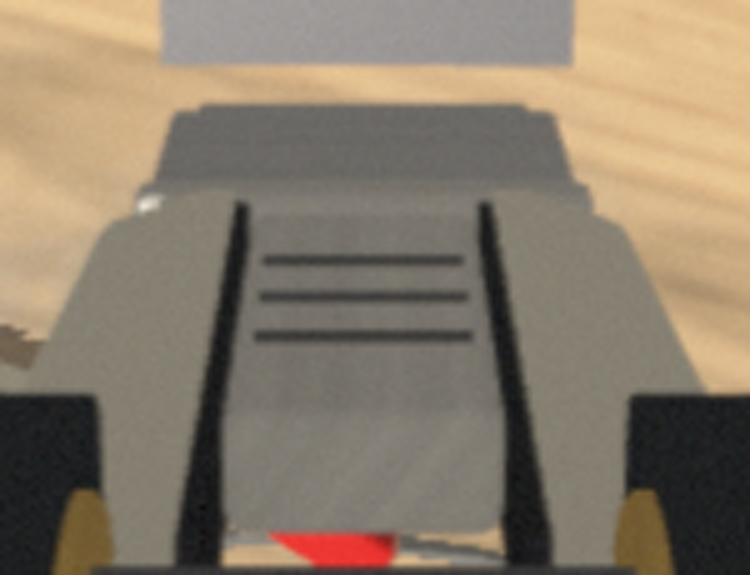

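Call:
carry_out --commands '[[[0,0,0,6.1],[0,0,0,6.1],[0.1,0.9,0,0],[0.2,1.5,0,0],[0.26,2.35,0,0],[0.3,2.8,0,0],[0.3,2.8,0,0],[0.3,2.8,0,0],[0.3,2.8,0,0],[0.3,2.8,0,0],[0.3,2.35,0,0],[0.2,1.5,0,0],[0.1,0.88,0,0],[0,0,0,0],[0,0,0,0],[0,0,0,0]]]'

```text
t: 7.52
tool_pos: [0.5376, 0.0423, 0.2125]
orientation: [0.096, -3.14, 0.001]
force: [-0.2, -0.7, -1.9]
opening: 0.0241
```

```bash
python3 - <<'E'
from h import *
s=robot.read_state();T=s['tool_pos'];R=cv2.Rodrigues(s['orientation'])[0];print(T,s['opening'],np.degrees(np.arctan2(R[1,1],R[0,1])),R.T@(np.array([.5375,.0428,.09])-T))
im,p=snap('wrist','w4')
c=im[80:260,150:400]; cv2.imwrite('pics/z5.png',cv2.resize(c,None,fx=3.2,fy=3.2,interpolation=cv2.INTER_CUBIC)[:,:,::-1])
E
```

```text
[0.53758647 0.04231597 0.21250424] 0.02405444288424752 93.52042066901768 [3.83243844e-05 5.36615954e-04 1.22504042e-01]
```

View pics/z5.png

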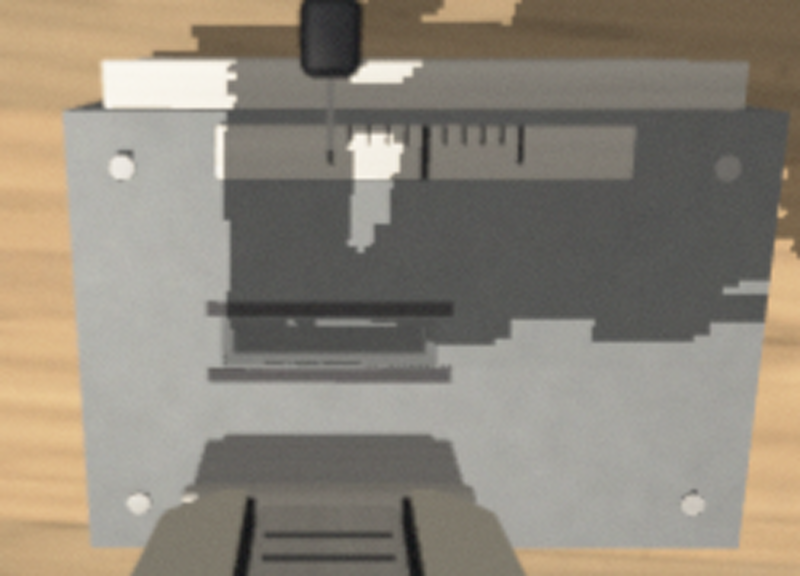

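```bash
python3 - <<'E'
from meas import *
np.set_printoptions(precision=4,suppress=True)
im,p=load('w4');o=(150,80)
for pts in ([(121,167),(727,168),(693,503),(138,503)],[(207,308),(453,308),(452,375),(208,375)]):
    b=P(p,o,3.2,pts,.07);print(b.mean(0)); e=b[1]-b[0]; print(np.degrees(np.arctan2(-e[0],e[1])))
# chamfer edges / foot
foot=P(p,o,3.2,[(222,436),(436,436)],.1478);print(foot)
print(robot.read_state()['tool_pos'])
E
```

```text
[0.5369 0.0676 0.07  ]
3.4126808283728014
[0.5381 0.0428 0.07  ]
3.534313683211365
[[0.5389 0.0201 0.1478]
 [0.5362 0.0649 0.1478]]
[0.5377 0.0421 0.2125]
```

Call:
carry_out --commands '[[[0,0.05,1,0],[0,0,1.5,0],[0,0,1.5,0],[0,0,1.5,0],[0,0,1,0],[0,0,0.7,0],[0,0,0.4,0],[0,0,0.4,0],[0,0,0.3,0],[0,0,0.3,0],[0,0,0,0],[0,0,0,0]]]'

```text
t: 8.57
tool_pos: [0.5377, 0.0434, 0.1269]
orientation: [-0.096, 3.14, -0.0]
force: [-0.2, -0.5, -1.1]
opening: 0.0236
```

```bash
python3 - <<'E'
from h import *
s=robot.read_state();print(s['tool_pos'],s['opening'],s['force'],s['wrist_torque'])
im,p=snap('wrist','w5')
c=im[80:290,150:400]; cv2.imwrite('pics/z6.png',cv2.resize(c,None,fx=2.8,fy=2.8,interpolation=cv2.INTER_CUBIC)[:,:,::-1])
E
```

```text
[0.53773457 0.04341784 0.12689963] 0.02359824981682012 [-0.15602664 -0.49809718 -1.0760744 ] [ 0.0436758  -0.0235971   0.08713474]
```

View pics/z6.png

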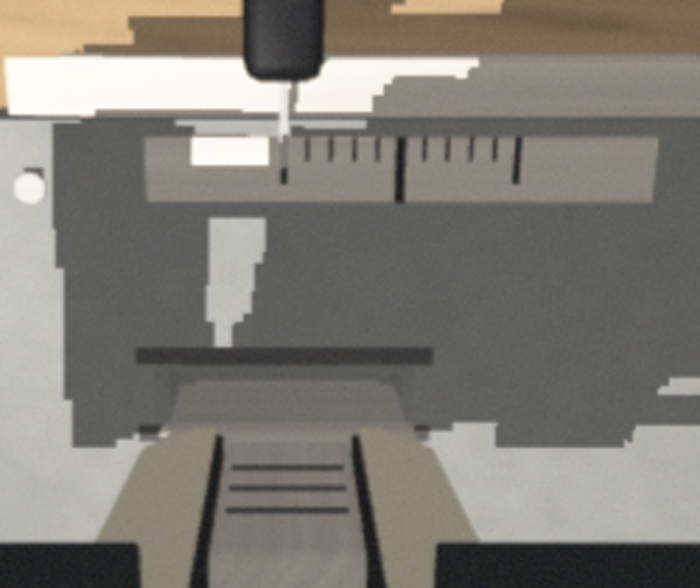

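Call:
carry_out --commands '[[[0,0,0.3,0],[0,0,0.4,0],[0,0,0.5,0],[0,0,0.5,0],[0,0,0.4,0],[0,0,0.3,0],[0,0,0.2,0],[0,0,0,0]]]'

```text
t: 9.28
tool_pos: [0.5372, 0.0433, 0.0999]
orientation: [0.095, -3.139, -0.0]
force: [0.7, -0.3, -1.4]
opening: 0.0239
```

Call:
carry_out --commands '[[[0,0,0.2,0],[0,0,0.2,0],[0,0,0.1,0],[0,0,0.1,0],[0,0,0,0]]]'

```text
t: 9.7
tool_pos: [0.5377, 0.0434, 0.0948]
orientation: [-0.095, 3.14, 0.0]
force: [0.2, -0.6, -0.9]
opening: 0.0238
```

Call:
carry_out --commands '[[[0,0,0.1,0],[0,0,0.1,0],[0,0,0,0]]]'

```text
t: 9.95
tool_pos: [0.5379, 0.0434, 0.0946]
orientation: [-0.096, 3.14, -0.0]
force: [-8.5, 0.3, 15.5]
opening: 0.0242
```

Call:
carry_out --commands '[[[0,0,0,0],[0,0,0,0],[0,0,0,0],[0,0,0,0],[0,0,0,0],[0,0,0,0]]]' --claw 5

```text
t: 10.45
tool_pos: [0.5374, 0.0433, 0.0924]
orientation: [0.095, -3.14, -0.0]
force: [-0.3, -0.0, 0.9]
opening: 0.0497
```

```bash
python3 - <<'E'
from h import *
s=robot.read_state();print(s['tool_pos'],s['opening'],s['force'],s['wrist_torque'])
im,p=snap('wrist','w6')
im,p=snap('scene','s6');c=im[140:260,200:350]; cv2.imwrite('pics/z7.png',cv2.resize(c,None,fx=5,fy=5,interpolation=cv2.INTER_CUBIC)[:,:,::-1])
E
```

```text
[0.53743723 0.04334588 0.09239642] 0.049711434107635434 [-0.32110446 -0.0160186   0.91697396] [ 0.03582455 -0.01385762 -0.02251983]
```

View pics/w6.png

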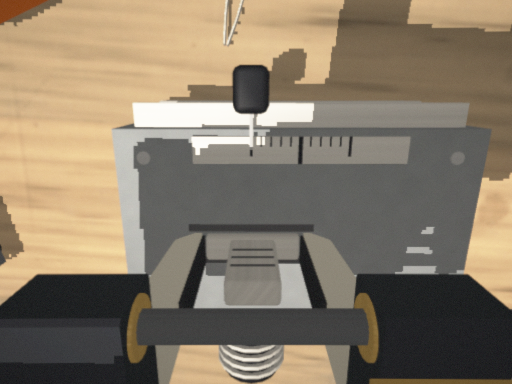

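View pics/z7.png

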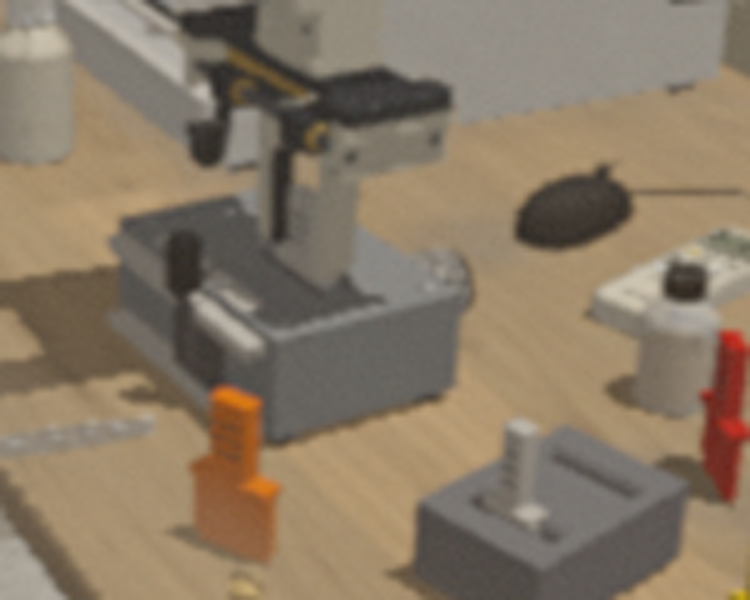

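Call:
carry_out --commands '[[[0,0,-0.5,0],[0,0,-1,0],[0,0,-2,0],[0,0,-2,0],[0,0,-2.5,0],[0,0,-2.5,0],[1,0,-1,0],[2,0,0,0],[2.5,0,0,0],[2,0,0,0],[0.5,0,0,0],[0,0,0,0],[0,0,0,0]]]'

```text
t: 11.63
tool_pos: [0.4586, 0.0385, 0.2086]
orientation: [-0.095, 3.138, -0.0]
force: [-0.0, -0.4, 0.2]
opening: 0.0497
```

```bash
python3 - <<'E'
from h import *
s=robot.read_state();print(s['tool_pos'],s['opening'],s['force'])
im,p=snap('wrist','w7');c=im[20:290,110:400]; cv2.imwrite('pics/z8.png',cv2.resize(c,None,fx=2.2,fy=2.2,interpolation=cv2.INTER_CUBIC)[:,:,::-1])
im,p=snap('scene','s7');c=im[140:260,200:350]; cv2.imwrite('pics/z9.png',cv2.resize(c,None,fx=5,fy=5,interpolation=cv2.INTER_CUBIC)[:,:,::-1])
E
```

```text
[0.45856636 0.03848875 0.20860796] 0.04967241170321404 [-0.03427872 -0.44275146  0.20314174]
```

View pics/z8.png

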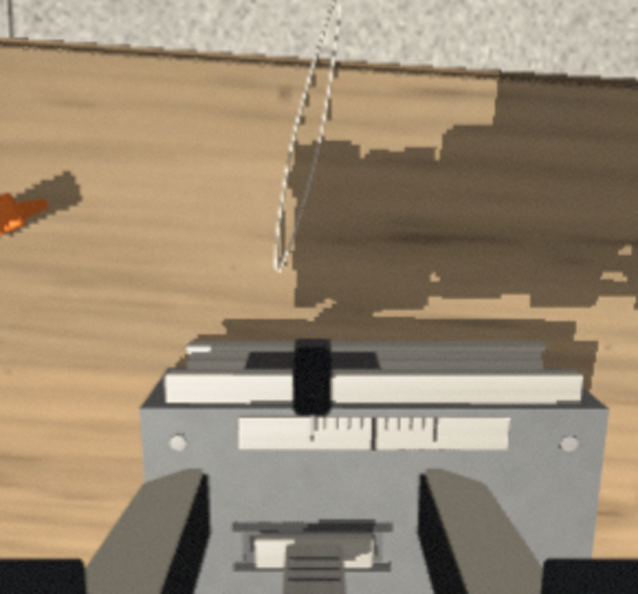

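View pics/z9.png

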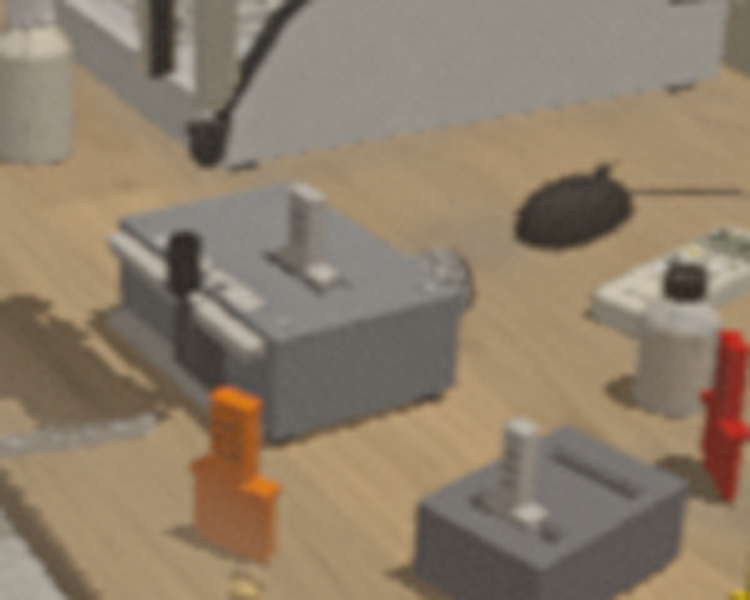

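```bash
python3 - <<'E'
from meas import *
np.set_printoptions(precision=4,suppress=True)
th=np.radians(3.45);ex=np.array([np.cos(th),np.sin(th)]);ey=np.array([-np.sin(th),np.cos(th)])
slot=np.array([.5381,.0427]); tab=slot-.081*ex; print('pred tab if same y',tab)
for f in('w1','w4','w6','w7'):
    im,p=load(f); 
    pr=proj(p,[*tab,.11])[0]; g=im.max(2)
    y,x=int(pr[1]),int(pr[0]); m=(g<45).astype(np.uint8)[max(0,y-40):y+40,x-50:x+50]
    n,l,st,ce=cv2.connectedComponentsWithStats(m); i=1+np.argmax(st[1:,4]); bx=st[i]; 
    uv=(bx[0]+x-50+bx[2]/2-.5,pr[1]); w=onz(p,uv,.11)[:2]
    print(f,pr,bx+np.array([x-50,max(0,y-40),0,0,0]),w,(w-slot)@ex,(w-slot)@ey)
# mark: closed line
im,p=load('w7'); a=P(p,(110,20),2.2,[(312,436),(374,450),(435,436)],.07); print([( (q[:2]-slot)@ex,(q[:2]-slot)@ey) for q in a])
# seated blade shoulder
a=P(p,(110,20),2.2,[(254,540),(374,540),(374,569),(254,569)],.076); print(a.mean(0), np.linalg.norm(a[1]-a[0]))
E
```

```text
pred tab if same y [0.4572 0.0378]
w1 [337.9872 142.9394] [319 132  25  18 281] [0.459 0.03 ] -0.07971239965194354 -0.007878886401411715
w4 [252.8791  90.8372] [245  79  18  24 104] [0.4572 0.0383] -0.08100055844022269 0.00044023316182952455
w6 [250.3381  88.9894] [233  66  36  47 309] [0.4572 0.0379] -0.08100003722542283 6.0550524471173036e-05
w7 [251.4425 198.7554] [233 175  38  34 562] [0.4572 0.0379] -0.08100002863092842 4.389437061830342e-05
[(np.float64(-0.0504806153612672), np.float64(-1.8489380413068337e-05)), (np.float64(-0.0443625134876202), np.float64(0.025506796018120573)), (np.float64(-0.050522573930820144), np.float64(0.05032332036164253))]
[0.5384 0.0436 0.076 ] 0.050187967493241906
```

Call:
carry_out --commands '[[[0.13,0,1,0],[0,0,2,0],[0,0,2,0],[0,0,2,0],[0,0,2,0],[0,0,1.2,0],[0,0,0.9,0],[0,0,0.5,0],[0,0,0,0],[0,0,0,0]]]'

```text
t: 12.57
tool_pos: [0.4569, 0.0384, 0.0921]
orientation: [-0.095, 3.14, -0.0]
force: [-0.7, 0.1, 1.1]
opening: 0.0502
```

Call:
carry_out --commands '[[[0,0,0,0],[0,0,0,0],[0,0,0,0],[0,0,0,0],[0,0,0,0],[0,0,0,0],[0,0,0,0],[0,0,0,0]]]' --claw 0.5 --grip_force 40

```text
t: 13.23
tool_pos: [0.4566, 0.038, 0.0918]
orientation: [-0.095, 3.14, -0.001]
force: [-0.6, -3.2, 2.0]
opening: 0.014
```

```bash
python3 - <<'E'
from h import *
s=robot.read_state();print(s['tool_pos'],s['opening'],s['force'])
im,p=snap('wrist','w8')
E
```

```text
[0.45656854 0.03803659 0.09183616] 0.01402416887753935 [-0.57203901 -3.20609509  2.04012156]
```

View pics/w8.png

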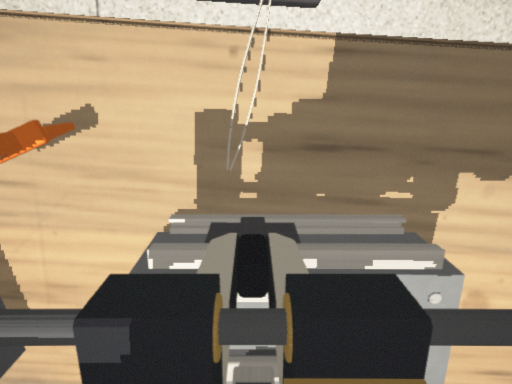

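Call:
carry_out --commands '[[[0,0.2,0,0],[0,0.3,0,0],[0,0.3,0,0],[0,0.3,0,0],[0,0.3,0,0],[0,0.3,0,0],[0,0.3,0,0],[0,0.3,0,0],[0,0.2,0,0],[0,0,0,0],[0,0,0,0],[0,0,0,0],[0,0,0,0]]]'

```text
t: 14.37
tool_pos: [0.4551, 0.063, 0.0918]
orientation: [-0.095, 3.14, -0.002]
force: [0.3, -7.7, 2.6]
opening: 0.0137
```

```bash
python3 - <<'E'
from h import *
s=robot.read_state();print(s['tool_pos'],s['opening'],s['force'],s['dq'])
ey=np.array([-.0602,.9982]);print((s['tool_pos'][:2]-np.array([.4572,.0379]))@ey)
im,p=snap('wrist','w9')
im,p=snap('scene','s9');c=im[140:260,200:350]; cv2.imwrite('pics/z10.png',cv2.resize(c,None,fx=5,fy=5,interpolation=cv2.INTER_CUBIC)[:,:,::-1])
im,p=snap('top','t9');c=im[165:265,195:355]; cv2.imwrite('pics/z11.png',cv2.resize(c,(800,500),interpolation=cv2.INTER_CUBIC)[:,:,::-1])
E
```

```text
[0.45509745 0.06295528 0.09182149] 0.01366793061618154 [ 0.33279161 -7.70309804  2.58457608] [-8.91419062e-05 -3.75780794e-04  7.69019490e-05  8.41034246e-04
 -1.11512254e-03 -1.01893090e-03]
0.02513675655448865
```

View pics/w9.png

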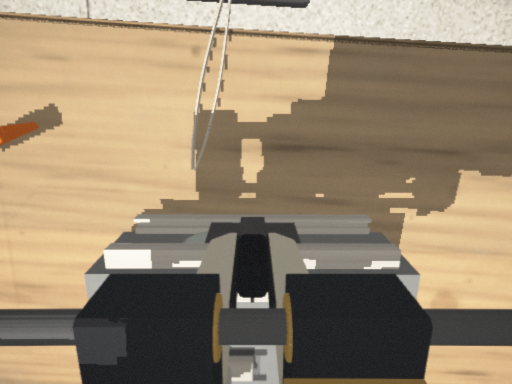

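View pics/z10.png

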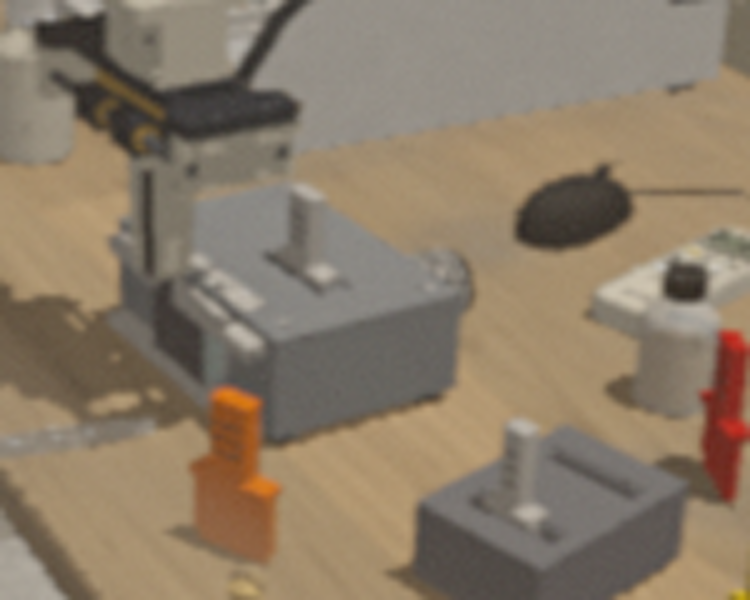

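View pics/z11.png

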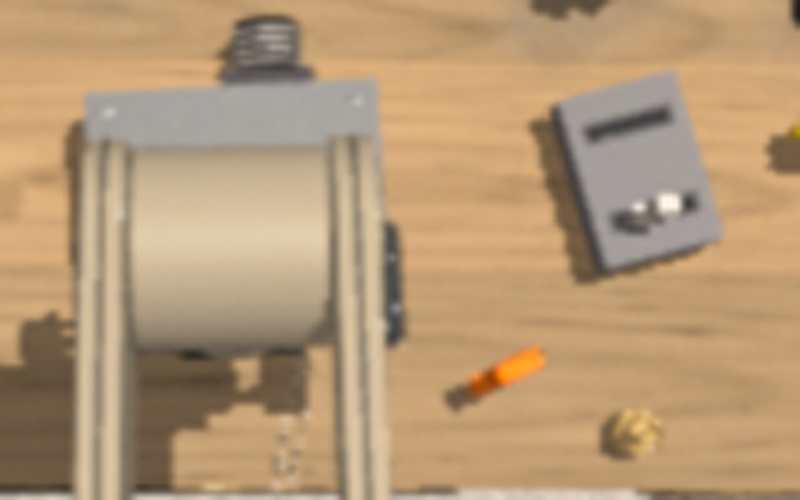

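Call:
carry_out --commands '[[[0,0,0,0],[0,0,0,0],[0,0,0,0],[0,0,0,0],[0,0,0,0],[0,0,0,0]]]'

```text
t: 15.02
tool_pos: [0.4551, 0.0629, 0.0918]
orientation: [-0.095, 3.14, -0.002]
force: [-0.5, -7.4, 3.3]
opening: 0.0134
```

```bash
python3 - <<'E'
from h import *
s=robot.read_state();print(s['t'],s['tool_pos'],s['opening'],s['force']); print(robot.close_job())
E
```

```text
15.0167 [0.45508595 0.06291657 0.09182257] 0.013440946523563037 [-0.50636646 -7.36851877  3.34050748]
the job is handed in; nothing more can be done
None
```

I moved the wide blade from the rack's rear (+x) slot into the light gate's slot and let it go with the shutter still shut. I then pinched the tab, slid the shutter to half open, and handed in at 15.0 s with the gripper still holding it.

- **Blade:** Going in, contact came at the expected seating height, about 15 N upwards. After release the cameras showed it upright, with its shoulder about 1 mm from the slot centre.
- **Shutter:** The arm position puts it at about 25.1 mm. The spring force read 7.4 to 7.7 N, against about 8 N expected at half travel. The gripper hid the pointer in the last pictures, so I did not read half open off the marks.
- **Grip:** The opening on the tab drifted slightly, from 14.0 to 13.4 mm, while the arm stayed still.
- **Everything else:** In the last scene and top pictures the narrow blade and the orange and red look-alikes were where they had been, as were the brass weight and stain bottle. I did not check the timer, water bottle and petri dish again, but the arm never worked near them.

No check failed or disagreed with another.

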